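Park the swing-arm desk magnifier and lock its pin

TASK

The desk magnifier is swung out over the calculator. Pull its locking knob up to free the pin, swing the lens arm inward (clockwise seen from above, away from the calculator) until the pin meets the parking stop, and push the knob down until the pin clicks fully home in the notch in front of that stop. Let go, and leave the calculator, can, mug and speaker standing where they are.

Things in the scene. Friction and masses are not known exactly. Their poses are not given: they have to be found in the camera images.
- magnifier: Desk magnifier, fixed to the desk: dark round base 234 mm across, 14 mm high, post in its centre. Origin: centre of the base's underside, on the arm's vertical pivot axis; z up; at arm angle 0 the arm points along the body's -x. On the base lie two arcs, tops about 31 mm above the desk; the pin tip passes over them when pulled up more than 15 mm.
- start_notch (a point): Middle of the start notch, in the fixed aluminium arc, 85 mm from the pivot, 32 mm above the desk. Both notches are 13 mm wide along the circle (pin 10 mm, round tip).
- pivot_cap (a point): Top of the pivot post, 73 mm above the desk. Round it a steel arc, clamped by hand anywhere, ends in the parking notch and, right behind it, the 48 mm tall parking stop. Its place is not reported: notch middle at arm angle 1.0 to 1.5. The pin, even fully up, hits the stop; touching it, it is 1.5 mm past the notch's middle. The clamp holds over 30 N. Only there can the pin go home past the start.
- lens_arm (a joint): Angle of the lens arm about the vertical pivot, rad: 0 at the start (pinned), growing clockwise seen from above; the arm then points along (-cos, +sin) in the magnifier frame. Turns with little friction (2 to 4 N at the knob) and stays where left. The arm is a flat grey bar, 50 to 65 mm above the desk, 24 mm wide.
- lock_pin (a joint): Height of the locking pin in the arm, m: 0 fully home (down), 0.022 pulled fully up. A ball detent holds it home: some 10 to 14 N to pull it out or push it in, the snap lies in the lowest 13 mm; above that it slides under 8 N and stays where left.
- knob (a point): Middle of the gripping height of the black round knob on the pin: 34 mm across, 25 mm gripping height (its top 12 mm above this point, 100 mm above the desk when home; the arm's top 23 mm below this point when home). It sits on the arm 85 mm from the pivot, turns freely about its own vertical axis, and moves with pin and arm. Nothing on the magnifier is higher: grip it from above.
- lens (a point): Centre of the lens, a glass in a grey ring of 114 mm outside diameter at the end of the arm, 175 mm from the pivot, 58 mm above the desk (underside 51 mm).
- calculator: Black desk calculator, 150 x 108 x 30 mm, lying loose under the lens at the start. Origin: centre of its underside.
- drink_can: Drink can, 66 mm across, 114 mm high, standing loose. Origin: centre of its underside.
- mug: White mug, 82 mm across, 91 mm high, standing loose. Origin: underside, 16 mm from the cup's axis towards the handle.
- speaker: Black desktop speaker, 90 x 66 x 150 mm high, standing loose behind the magnifier. Origin: its underside.

How it is judged:
On the way, in this order (a step that is already met when the one before it is completed fails the run):
1. the pin is pulled up, clear of the start notch, before the arm swings (value of joint lock_pin above 0.015 m and value of joint lens_arm below 0.25 rad), for 0.1 s.
2. the arm is swung inward (value of joint lens_arm above 0.9 rad), for 0.1 s.
At the end, for the whole second after the job is handed in: The arm stands still at an angle over 0.9 rad with the pin fully home (within 3 mm of its lowest position), which is possible only in the parking notch (value of joint lock_pin below 0.003 m and value of joint lens_arm above 0.9 rad and velocity of joint lens_arm between -0.05 and 0.05 rad/s); the robot touches nothing.
It fails at once if the calculator is shifted by over 20 mm (distance of calculator from where it was at the start of the episode above 0.02 m).
It fails at once if the drink can is shifted by over 20 mm (distance of drink_can from where it was at the start of the episode above 0.02 m).
It fails at once if the mug is shifted by over 20 mm (distance of mug from where it was at the start of the episode above 0.02 m).
It fails at once if the speaker is shifted by over 20 mm (distance of speaker from where it was at the start of the episode above 0.02 m).
It also fails if it takes over 35 s, if anything falls off the work surface, if the arm or the gripper's body presses on something with over 40 N, if the wrist force passes 120 N, or if a joint passes its speed limit or range.

ROBOT

A 6-joint arm with a two-finger parallel gripper is mounted at the origin on a cart in front of the work surface, level with it; the furniture and walls round the work are solid. World frame = base frame: x ahead of the robot, y to its left, z up, the work surface at z = 0. Lengths are in m, angles in rad, forces in N, time in s.
With the tool pointing down it reaches from about 0.15 to 0.775 m from the base axis. Payload 6.1 kg.
Tool frame: the origin (TCP) lies on the front face of the gripper's body, between the roots of the fingers; the fingertips stand 73 mm ahead of it and the grasp point (between the pads) lies 54 mm ahead of it; z points along the fingers, y is the line along which they close (so a half turn about z gives the same grasp; the last joint's range is limited). The gripper opens to 85 mm and grips with 20 to 120 N. Pads are 22 mm wide; open, the fingers measure 114 mm over their backs; the gripper's body (76 mm by 85 mm) begins 54 mm behind the grasp point. The pads swing forward as they close: fully open they stand 13 mm farther back than shut.
Start: joints at [-1.123, 0.126, -0.04, 1.405, 0, 1.571], TCP at [0.227, -0.473, 0.304] pointing down, gripper open.
Joint ranges: [-2.72, 2.72], [-0.95, 1.95], [-1.27, 1.35], [-1.78, 2.02], [-1.46, 1.47], [-3.14, 3.14]. Speed limits (rad/s): [2.39, 2.39, 3.01, 3.14, 3.14, 3.14].

INTERFACE

Orientations are given as a unit quaternion [w, x, y, z].
In Python, from workcell import env gives the robot as it stands.
- The arm moves only by the tool send_rows, never from a script. Its argument "motion" is a list of rows, each a list of 7 numbers: the turn, a rotation vector about the tool's x, y, z as a fraction of full scale, then the shift along the tool's x, y, z as a fraction of full scale, then the finger opening in mm, from 0 to 85.4. In form: [[wx, wy, wz, dx, dy, dz, claw], ...]. A call has exactly 5 rows; each row is the pose to reach, as a shift and turn from the pose commanded when the call began, along the tool's axes at that moment; what a row does not reach only later rows make up. Full scale, the value 1, is 10 cm for a shift and 30 degrees for a turn. A row lasts 1/10 s, in which the tool goes at most 50 mm and 8.59 degrees, less where a joint would pass 70% of its speed; a pose out of reach is approached as far as the arm can. A call with a number of a shift or a turn outside -1 to 1 is refused whole. A call with a gripper value outside its range is refused whole. The fingers move at their own pace and stop on an object; the grip force is fixed at half the most. Time passes only in rows, so rows that repeat a pose let the fingers close, or fill a call up. It gives the time, the measured TCP pose, the force, the opening and the grip force at its end, in the units of the state.
- env.get_state(): the state, without advancing time (a new reading comes with each control period).
- env.capture(name): name is "scene" or "side" or "wrist"; returns (picture, depth): 420x560x3 uint8, red, green, blue; 420x560 float32, m along the optical axis (not along the pixel's ray), 0 where there is no reading.
- env.camera_params(name): a dict with "K" (3x3 intrinsics, pixels), "R" (3x3) and "t" (3): a world point X has camera coordinates R X + t; the wrist camera has in their place "mount" (4x4, takes a point from camera to tool coordinates, whose origin is the TCP and whose axes are the flange's). Camera axes: x right, y down, z forward; pixel columns grow to the right and rows downward; lengths in m; the calibration is good to about 2 mm. A picture is of the moment at which its call begins: read the wrist's pose just before it. camera_params takes no time and is no camera call.
- env.hand_in(): hands the job in; it is judged then, once.
The state is a dict: "time": time; "q": joint angles; "dq": joint speeds; "effort": joint torques, N m; "tcp_pos": TCP position; "tcp_rot": TCP orientation; "ft_force": force on the tool from outside, world axes, zero at the start; "ft_torque": the same for the moment, N m; "width": opening from 0.0 (shut) to 1.0 (fully open); "grasp_force": force on a finger pad.
Only numpy, scipy, OpenCV 4.12 (cv2) and the standard library are available. Lean on these libraries where they do the work, as an engineer would, in place of code of your own. Each camera call takes 0.05 s, during which the arm holds its last target. There are 200 camera calls.

## Working session

There is one attempt and no reset: what is moved stays moved. The work goes in short steps, Python scripts to look and compute and a tool call to move; the robot and the scene stay as the last step left them, time stands still between calls to the robot, and variables do not carry over. Pictures are saved under pics/ and viewed, at most 10 in all, crops included, and the job is handed in when it is done.

Besides the shell and the picture viewer there is one more tool, called as name([rows], argument=value, ...), one row to a line, values as JSON. send_rows: Moves the arm, as the interface text tells. Shift numbers are shares of 10 cm and turn numbers shares of 30 degrees, none past 1 either way. Its arguments: {"type":"object","properties":{"motion":{"type":"array"}},"required":["motion"]}

```bash
mkdir -p pics; ls; cat > h.py <<'E'
import numpy as np, cv2
from workcell import env
def grab(n,f):
    s=env.get_state(); p,d=env.capture(n); cv2.imwrite('pics/%s.png'%f,p[:,:,::-1]); np.savez('pics/%s.npz'%f,p=p,d=d,pos=s['tcp_pos'],rot=s['tcp_rot']); return p,d
def world(n,u,v,z,f=None):
    c=env.camera_params(n);K=np.array(c['K']);x=np.linalg.inv(K)@np.array([u,v,1.])*z
    if n!='wrist': return np.array(c['R']).T@(x-np.array(c['t']))
    from scipy.spatial.transform import Rotation as R
    a=np.load('pics/%s.npz'%f);w=a['rot'];M=np.array(c['mount'])
    return R.from_quat([w[1],w[2],w[3],w[0]]).as_matrix()@(M[:3,:3]@x+M[:3,3])+a['pos']
E
python3 - <<'E'
from h import *
grab('scene','s1');grab('side','d1')
s=env.get_state();print(s)
for n in('scene','side'):
    c=env.camera_params(n);print(n,np.array(c['K']).tolist(),(-np.array(c['R']).T@np.array(c['t'])).round(3),np.array(c['R']).round(2).tolist())
E
```

```text
pics
{'time': 0.1, 'q': array([-1.12301793e+00,  1.26362136e-01, -4.05035222e-02,  1.40539630e+00,
       -6.12707154e-06,  1.57081803e+00]), 'dq': array([ 0.00025287,  0.00012687,  0.00114495, -0.00048963, -0.0011767 ,
        0.00110228]), 'effort': array([-1.79783812e-03, -4.36903095e+01,  3.53605449e+01,  1.36331323e-02,
       -1.58891171e-04, -1.91484605e-05]), 'tcp_pos': array([ 0.22719416, -0.47301095,  0.30318558]), 'tcp_rot': array([-7.13845297e-04,  9.75043479e-01,  2.22012784e-01, -1.65697452e-04]), 'ft_force': array([ 0.02769227,  0.20423399, -0.4795541 ]), 'ft_torque': array([0.00031302, 0.04038862, 0.0210131 ]), 'grasp_force': 0.0, 'width': 0.9954500769821459}
scene [[514.7908424733753, 0.0, 281.00992031193056], [0.0, 514.7908424733753, 211.11861252733195], [0.0, 0.0, 1.0]] [-0.261  0.69   0.585] [[-0.46, -0.89, 0.02], [-0.46, 0.22, -0.86], [0.76, -0.4, -0.51]]
side [[396.7166489580241, 0.0, 282.6304479416151], [0.0, 396.7166489580241, 211.79408448495738], [0.0, 0.0, 1.0]] [0.217 0.953 0.554] [[-0.92, -0.4, -0.02], [-0.2, 0.51, -0.84], [0.35, -0.76, -0.55]]
```

View pics/s1.png

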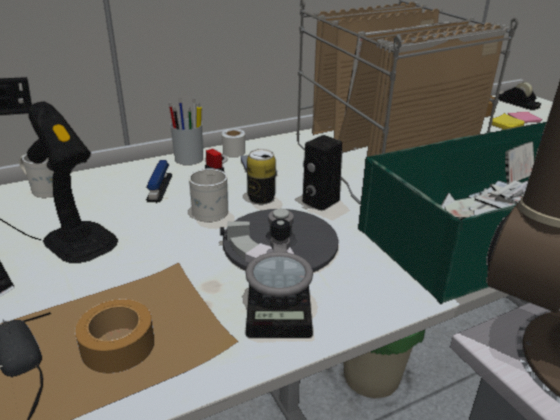

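View pics/d1.png

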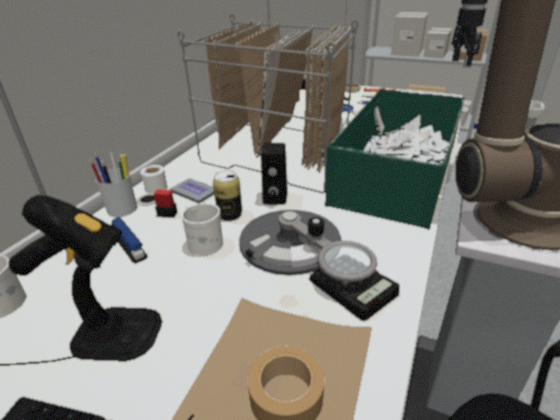

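The scene view shows the knob at about (281,229), post cap at (283,214), lens at (280,272). In the side view the knob is at about (316,227), cap at (289,217), lens at (347,262). The parking stop looks to be near (224,232) scene / (258,242) side. The green box and the rack stand between the arm and the work.

```bash
python3 - <<'E'
from h import *
P=[]
for n in('scene','side'):
    c=env.camera_params(n);P.append(np.array(c['K'])@np.c_[np.array(c['R']),np.array(c['t'])])
for nm,a,b in[('knob',(281,229),(316,227)),('cap',(283,214),(289,217)),('lens',(280,272),(347,262)),('stop',(224,232),(258,242))]:
    X=cv2.triangulatePoints(P[0],P[1],np.array(a,float).reshape(2,1),np.array(b,float).reshape(2,1)).ravel();X=X[:3]/X[3]
    q=[]
    for n,f,(u,v) in(('scene','s1',a),('side','d1',b)):
        d=np.load('pics/%s.npz'%f)['d'];q.append(world(n,u,v,np.median(d[v-1:v+2,u-1:u+2])).round(3))
    print(nm,X.round(3),q)
for n,f,B in(('scene','s1',{'calc':(246,285,312,335),'can':(246,150,277,202),'mug':(190,170,230,220),'spk':(302,137,342,208),'green':(358,125,550,300),'rack':(298,5,515,150)}),('side','d1',{'calc':(310,265,400,315),'can':(213,170,242,218),'mug':(182,205,222,252),'spk':(260,143,288,203),'green':(328,90,465,215),'rack':(180,20,355,180)})):
    d=np.load('pics/%s.npz'%f)['d']
    for k,(u0,v0,u1,v1) in B.items():
        w=np.array([world(n,u,v,d[v,u]) for u in range(u0,u1,2) for v in range(v0,v1,2) if d[v,u]>0]);w=w[w[:,2]>.015]
        print(n,k,np.percentile(w,[3,50,97],axis=0).round(3).tolist())
s=[cv2.resize(np.load('pics/%s.npz'%f)['p'][b:b+w,a:a+l],(800,300 if 0 else int(800*w/l)),interpolation=cv2.INTER_CUBIC)[:,:,::-1] for f,a,b,l,w in(('s1',205,195,150,56*2),)]
cv2.imwrite('pics/c1.png',s[0][:600])
E
```

```text
knob [0.427 0.326 0.087] [array([0.413, 0.333, 0.098]), array([0.422, 0.342, 0.097])]
cap [0.506 0.28  0.063] [array([0.493, 0.287, 0.073]), array([0.499, 0.298, 0.074])]
lens [0.349 0.369 0.056] [array([0.347, 0.369, 0.061]), array([0.346, 0.38 , 0.061])]
stop [0.524 0.396 0.053] [array([0.543, 0.391, 0.033]), array([0.537, 0.375, 0.05 ])]
scene calc [[0.25, 0.342, 0.017], [0.297, 0.397, 0.027], [0.347, 0.446, 0.065]]
scene can [[0.651, 0.22, 0.019], [0.661, 0.254, 0.076], [0.703, 0.275, 0.113]]
scene mug [[0.632, 0.337, 0.017], [0.646, 0.377, 0.064], [0.712, 0.412, 0.09]]
scene spk [[0.574, 0.093, 0.02], [0.588, 0.145, 0.095], [0.626, 0.168, 0.15]]Traceback (most recent call last):
  File "<stdin>", line 14, in <module>
  File "h.py", line 6, in world
    c=env.camera_params(n);K=np.array(c['K']);x=np.linalg.inv(K)@np.array([u,v,1.])*z
ValueError: time passes only in moves, steps and waits
```

```bash
sed -i 's/^def world/_C={}\ndef cam(n):\n    if n not in _C: _C[n]=env.camera_params(n)\n    return _C[n]\ndef world/; s/    c=env.camera_params(n);K/    c=cam(n);K/' h.py
python3 - <<'E'
from h import *
def cloud(n,f):
    d=np.load('pics/%s.npz'%f)['d'];c=cam(n);K=np.array(c['K']);v,u=np.nonzero(d>0);z=d[v,u]
    x=np.linalg.inv(K)@np.stack([u,v,np.ones_like(u)])*z
    return (np.array(c['R']).T@(x-np.array(c['t'])[:,None])).T
A=np.r_[cloud('scene','s1'),cloud('side','d1')];np.save('cl.npy',A)
r=np.hypot(A[:,0],A[:,1]);
# height map, 5cm cells: max z in cm
for x in np.arange(.85,.1,-.05):
    print('%.2f'%x,*['%3d'%(100*np.percentile(q,98)) if len(q:=A[(abs(A[:,0]-x)<.025)&(abs(A[:,1]-y)<.025)][:,2])>3 else '  .' for y in np.arange(.6,-.75,-.05)])
# lens/calculator/knob/post
for nm,f in(('lens',(.03,.056,.068)),('knob',(.03,.094,.104)),('cap',(.03,.069,.077))):
    c={'lens':(.349,.369),'knob':(.42,.335),'cap':(.5,.286)}[nm]
    q=A[(np.hypot(A[:,0]-c[0],A[:,1]-c[1])<(.07 if nm=='lens' else .03))&(A[:,2]>f[1])&(A[:,2]<f[2])];print(nm,len(q),q.min(0).round(3),q.max(0).round(3),q.mean(0).round(3))
b=A[(abs(A[:,2]-.014)<.003)&(np.hypot(A[:,0]-.5,A[:,1]-.286)<.14)];print('base',np.percentile(b,[1,99],axis=0).round(3))
q=A[(A[:,2]>.036)&(A[:,2]<.052)&(np.hypot(A[:,0]-.5,A[:,1]-.286)<.12)&(A[:,1]>.34)&(A[:,0]>.44)];print('stop',len(q),np.percentile(q,[5,50,95],axis=0).round(3))
p=np.load('pics/s1.npz')['p'][195:307,205:355];cv2.imwrite('pics/c1.png',cv2.resize(p,(800,597),interpolation=cv2.INTER_CUBIC)[:,:,::-1])
E
```

```text
0.85   0   0   0   5   4   0   7   0   1   1   0  36  36  36  36  36  37  37  36   .   .   .   .   0   0   4   2
0.80   0   0   4   5   0   0   7   1   1   1   0  36  36  36  36   0   .  36  37   0   0   0   0   0   1   2   2
0.75   1   0   0   4   0   0   0   0   0   1   0  36  36  36  36  37  37  37  36   0   0   0 -77   0   1   2   2
0.70  24   0   0   0   9   9   9  11  11   0   0  36  32  34  35  35  35  35  36   0 -77 -77 -77 -77 -77 -77 -77
0.65  23   0   0   0   9   9   0  11  10  15  15  36  36  36  36  36  36  36  36 -77 -77 -77 -77   0   1   1   1
0.60   1   0   0   0   0   1   1   1   4  15  15  36   0   0   0  37  37  37  36 -77 -77   0   0   0   1   1   1
0.55   0   0   0   0   4   5   1   1   1  12   0  36  37  37  37  36  36  36  38 -77 -77 -77 -77   .   .   .   1
0.50   0   0   1   0   3   4   7   7   1   1  15  38  36  36  36  35  35  35  38 -77 -77 -77 -77   .   .   .   .
0.45   0   0   0   0   3  10  10   1   1   0  16  17  16  16  16  16  16  16  16  16  16 -77   .   .   .   .   .
0.40   4   0   0   0   6  10  10   1   1   0  16   .   .   4   6   7   8  10   7   
[... 222 characters left out ...]
9  15  17   .   .   .   .   .   .
0.25   0   0   1   1   3   2   0   0   0  16  16   .   .   .   .   7  10   8   9  16  17  42  34  34   .   .   .
0.20   0   0   0   0   0   0   0   0   0  16  16  43  43  17  17  16  17  17  17  16  34  42  -3  -2  -3  -2  -3
0.15   .   .   .   .   .   .   .   . -67  18  34  47   0   0 -67 -67 -68 -77 -77 -77 -77 -77 -77 -77  -7 -77 -77
lens 4407 [0.29  0.314 0.056] [0.415 0.427 0.068] [0.346 0.373 0.062]
knob 359 [0.408 0.31  0.094] [0.445 0.346 0.103] [0.425 0.33  0.1  ]
cap 229 [0.484 0.272 0.069] [0.518 0.304 0.076] [0.5   0.289 0.073]
base [[0.394 0.177 0.012]
 [0.612 0.401 0.017]]
stop 426 [[0.525 0.347 0.037]
 [0.535 0.37  0.047]
 [0.549 0.391 0.05 ]]
```

View pics/c1.png

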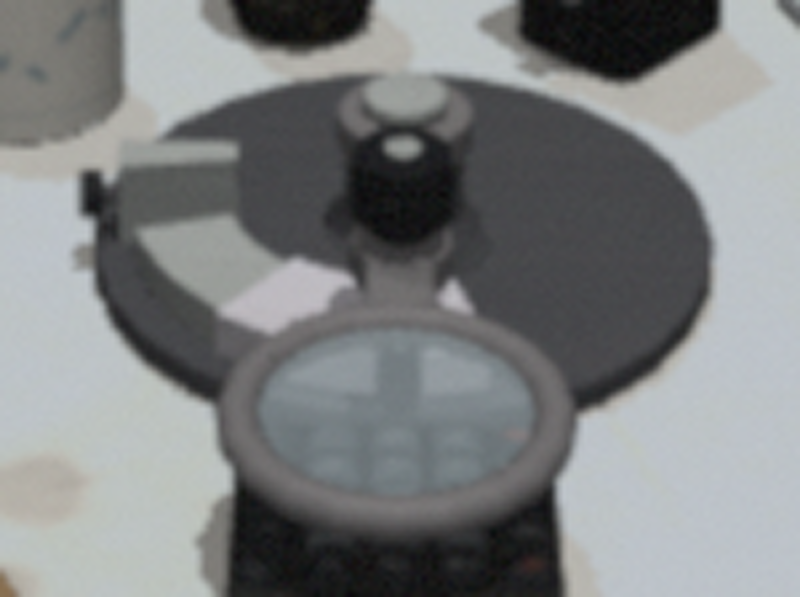

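The crop shows the knob at crop (402,185), the parking stop block at crop (180,180), with the notch just in front of it, and start notch hidden below the arm. Knob measures (0.427,0.329), top 0.100; pivot (0.501,0.288), top 0.073, which is 85 mm from the knob, as given. I'll swing the tool round at a small radius, clear of the rack.

send_rows([
  [0, 0, -0.08, 0.194, -0.14, -0.06, 85],
  [0, 0, -0.16, 0.388, -0.28, -0.12, 85],
  [0, 0, -0.24, 0.58, -0.42, -0.18, 85],
  [0, 0, -0.32, 0.776, -0.56, -0.24, 85],
  [0, 0, -0.4, 0.967, -0.7, -0.3, 85],
])

```text
time: 0.6
tcp_pos: [0.2844, -0.3673, 0.3337]
tcp_rot: [-0.0, 0.946, 0.323, -0.0]
ft_force: [0.3, -0.5, 1.1]
width: 0.996
grasp_force: 0.0
```

send_rows([
  [0, 0, -0.093, 0.194, -0.15, 0, 85],
  [0, 0, -0.187, 0.388, -0.3, 0, 85],
  [0, 0, -0.28, 0.58, -0.46, 0, 85],
  [0, 0, -0.373, 0.776, -0.61, 0, 85],
  [0, 0, -0.467, 0.968, -0.77, 0, 85],
])

```text
time: 1.1
tcp_pos: [0.3138, -0.2471, 0.3336]
tcp_rot: [-0.0, 0.9, 0.437, -0.0]
ft_force: [-0.4, 1.3, -0.2]
width: 0.997
grasp_force: 0.0
```

send_rows([
  [0, 0, -0.1, 0.194, -0.08, 0, 85],
  [0, 0, -0.2, 0.388, -0.15, 0, 85],
  [0, 0, -0.3, 0.58, -0.23, 0, 85],
  [0, 0, -0.4, 0.776, -0.3, 0, 85],
  [0, 0, -0.5, 0.97, -0.38, 0, 85],
])

```text
time: 1.6
tcp_pos: [0.3441, -0.1476, 0.3336]
tcp_rot: [-0.0, 0.835, 0.55, -0.0]
ft_force: [0.6, -0.0, 0.9]
width: 0.997
grasp_force: 0.0
```

send_rows([
  [0, 0, -0.1, 0.194, -0.01, 0, 85],
  [0, 0, -0.2, 0.388, -0.03, 0, 85],
  [0, 0, -0.3, 0.58, -0.06, 0, 85],
  [0, 0, -0.4, 0.776, -0.09, 0, 85],
  [0, 0, -0.5, 0.97, -0.13, 0, 85],
])

```text
time: 2.1
tcp_pos: [0.3706, -0.0535, 0.3336]
tcp_rot: [-0.0, 0.756, 0.655, -0.0]
ft_force: [-0.1, -0.2, -0.3]
width: 0.997
grasp_force: 0.0
```

send_rows([
  [0, 0, -0.1, 0.194, -0.01, 0, 85],
  [0, 0, -0.2, 0.388, -0.03, 0, 85],
  [0, 0, -0.3, 0.58, -0.06, 0, 85],
  [0, 0, -0.4, 0.776, -0.09, 0, 85],
  [0, 0, -0.5, 0.97, -0.13, 0, 85],
])

```text
time: 2.6
tcp_pos: [0.3716, 0.0444, 0.3336]
tcp_rot: [-0.0, 0.664, 0.748, -0.0]
ft_force: [-0.2, -0.3, -0.4]
width: 1.0
grasp_force: 0.0
```

send_rows([
  [0, 0, -0.1, 0.194, -0.01, 0, 85],
  [0, 0, -0.2, 0.388, -0.03, 0, 85],
  [0, 0, -0.3, 0.58, -0.06, 0, 85],
  [0, 0, -0.4, 0.776, -0.09, 0, 85],
  [0, 0, -0.5, 0.97, -0.13, 0, 85],
])

```text
time: 3.1
tcp_pos: [0.3472, 0.1391, 0.3336]
tcp_rot: [-0.0, 0.561, 0.828, -0.0]
ft_force: [0.4, -0.3, -0.1]
width: 0.995
grasp_force: 0.0
```

send_rows([
  [0, 0, -0.1, 0.194, -0.01, 0, 85],
  [0, 0, -0.2, 0.388, -0.03, 0, 85],
  [0, 0, -0.3, 0.58, -0.06, 0, 85],
  [0, 0, -0.4, 0.776, -0.09, 0, 85],
  [0, 0, -0.5, 0.97, -0.13, 0, 85],
])

```text
time: 3.6
tcp_pos: [0.2991, 0.2243, 0.3336]
tcp_rot: [-0.0, 0.448, 0.894, -0.0]
ft_force: [-0.7, -0.3, 0.0]
width: 0.997
grasp_force: 0.0
```

send_rows([
  [0, 0, 0, 0, 0.25, 0.1, 85],
  [0, 0, 0, 0, 0.5, 0.2, 85],
  [0, 0, 0, 0, 0.75, 0.3, 85],
  [0, 0, 0, 0, 1, 0.4, 85],
  [0, 0, 0, 0, 1, 0.4, 85],
])

```text
time: 4.1
tcp_pos: [0.3812, 0.2845, 0.2914]
tcp_rot: [-0.001, 0.449, 0.894, -0.001]
ft_force: [0.2, -0.7, 0.4]
width: 0.994
grasp_force: 0.0
```

```bash
python3 - <<'E'
from h import *
grab('wrist','w1'); a=np.load('pics/w1.npz');print(a['pos'],np.array(cam('wrist')['mount']).round(3).tolist())
E
```

```text
[0.38118914 0.28447896 0.29139499] [[0.0, -0.962, -0.273, 0.069], [1.0, 0.0, 0.001, 0.001], [-0.001, -0.273, 0.962, -0.069], [0.0, 0.0, 0.0, 1.0]]
```

View pics/w1.png

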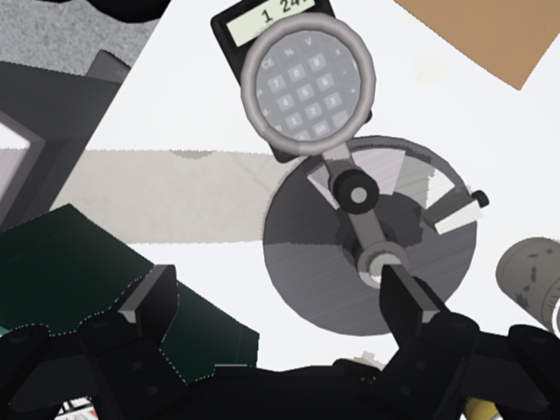

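The wrist view shows the knob top at (357,192), the cap at (382,263), the lens at (308,84), and the stop's pale top spanning (428,222)-(480,203), with the notch and its steel arc just above it (about (430,195)).

```bash
cat >> h.py <<'E'
def onplane(f,u,v,h,n='wrist'):
    a=world(n,u,v,.1,f);b=world(n,u,v,.3,f);return a+(b-a)*(h-a[2])/(b[2]-a[2])
E
python3 - <<'E'
from h import *
d=np.load('pics/w1.npz')['d']
for nm,u,v,h in(('knob',357,192,.1),('cap',382,263,.073),('lens',308,84,.062),('stopA',428,222,.048),('stopB',480,203,.048),('stopC',432,226,.048),('stopD',482,210,.048),('arc',440,180,.031),('notch?',425,208,.031)):
    print(nm,world('wrist',u,v,np.median(d[v-1:v+2,u-1:u+2]),'w1').round(3),onplane('w1',u,v,h).round(4))
p=np.load('pics/w1.npz')['p'][130:280,330:510];cv2.imwrite('pics/c2.png',cv2.resize(p,(720,600),interpolation=cv2.INTER_CUBIC)[:,:,::-1])
E
```

```text
knob [0.425 0.328 0.101] [0.4254 0.3284 0.1   ]
cap [0.496 0.29  0.072] [0.4954 0.29   0.073 ]
lens [0.347 0.372 0.06 ] [0.3466 0.3721 0.062 ]
stopA [0.526 0.344 0.03 ] [0.5158 0.3442 0.048 ]
stopB [0.55  0.389 0.036] [0.542  0.3872 0.048 ]
stopC [0.528 0.344 0.037] [0.5217 0.3435 0.048 ]
stopD [0.58 0.39 0.  ] [0.5485 0.3835 0.048 ]
arc [0.505 0.383 0.03 ] [0.5048 0.3829 0.031 ]
notch? [0.513 0.353 0.03 ] [0.5127 0.3533 0.031 ]
```

View pics/c2.png

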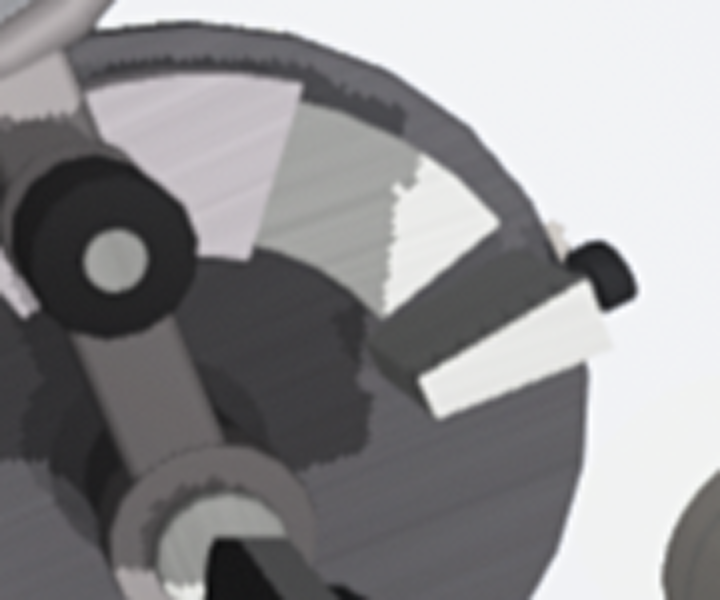

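```bash
python3 - <<'E'
from h import *
P=np.array([.4998,.2878])
for nm,u,v,h in(('stop1',435,224.5,.048),('stop2',476,201,.048),('arc1',454,186,.031),('arc2',426,209.5,.031)):
    X=onplane('w1',u,v,h);w=X[:2]-P;print(nm,X.round(4),np.hypot(*w).round(4),np.degrees(np.arctan2(w[1],w[0])).round(1))
E
```

```text
stop1 [0.5229 0.3464 0.048 ] 0.063 68.5
stop2 [0.5376 0.3864 0.048 ] 0.1055 69.0
arc1 [0.52   0.3867 0.031 ] 0.101 78.5
arc2 [0.5146 0.3528 0.031 ] 0.0667 77.2
```

send_rows([
  [0, 0, 0, 0.03, 0.2, 0.2, 85],
  [0, 0, 0, 0.06, 0.4, 0.4, 85],
  [0, 0, 0, 0.09, 0.62, 0.6, 85],
  [0, 0, 0, 0.09, 0.62, 0.8, 85],
  [0, 0, 0, 0.09, 0.62, 0.8, 85],
])

```text
time: 4.65
tcp_pos: [0.4229, 0.3267, 0.2114]
tcp_rot: [-0.001, 0.449, 0.894, -0.002]
ft_force: [-0.7, -0.5, 0.2]
width: 0.993
grasp_force: 0.0
```

```bash
python3 - <<'E'
from h import *
grab('wrist','w2');print(env.get_state()['tcp_pos'])
E
```

```text
[0.4232285  0.32689632 0.2132241 ]
```

View pics/w2.png

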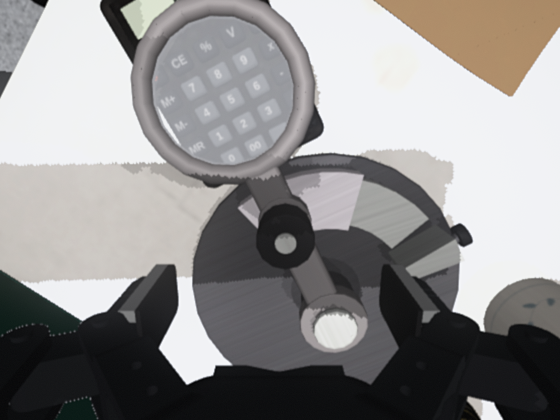

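The knob is now almost between the fingers: its top at about (286,238) with the pale dot at (287,242), and the cap at (335,328).

```bash
python3 - <<'E'
from h import *
from scipy.spatial.transform import Rotation as R
for f,u,v in(('w2',287,242),('w2',286,238),('w1',358.5,195)): print(onplane(f,u,v,.1).round(4))
# knob height from two wrist places (dot)
A=[]
def ray(f,u,v):
    a=world('wrist',u,v,.1,f);b=world('wrist',u,v,.3,f);d=(b-a)/np.linalg.norm(b-a);return a,d
M=np.zeros((3,3));y=np.zeros(3)
for f,u,v in(('w2',287,242),('w1',358.5,195)):
    a,d=ray(f,u,v);Q=np.eye(3)-np.outer(d,d);M+=Q;y+=Q@a
print('two-view',np.linalg.solve(M,y).round(4), 'cap',onplane('w2',335,328,.073).round(4))
s=env.get_state();w=s['tcp_rot'];r=R.from_quat([w[1],w[2],w[3],w[0]])
print(s['tcp_pos'],r.inv().apply(np.array([.4262,.3285,.145])-s['tcp_pos']).round(4))
E
```

```text
[0.4281 0.3284 0.1   ]
[0.4262 0.33   0.1   ]
[0.4279 0.3273 0.1   ]
two-view [0.4293 0.3271 0.0955] cap [0.5004 0.2892 0.073 ]
[0.4232285  0.32689632 0.2132241 ] [-0.0005  0.0035  0.0682]
```

send_rows([
  [0, 0, 0, 0, 0.04, 0.2, 85],
  [0, 0, 0, 0, 0.04, 0.4, 85],
  [0, 0, 0, 0, 0.04, 0.6, 85],
  [0, 0, 0, 0, 0.04, 0.68, 85],
  [0, 0, 0, 0, 0.04, 0.68, 60],
])

```text
time: 5.2
tcp_pos: [0.4271, 0.3297, 0.1463]
tcp_rot: [-0.0, 0.449, 0.894, -0.0]
ft_force: [-0.3, -0.8, -0.4]
width: 0.851
grasp_force: 0.0
```

send_rows([
  [0, 0, 0, 0, 0, 0, 20],
  [0, 0, 0, 0, 0, 0, 20],
  [0, 0, 0, 0, 0, 0, 20],
  [0, 0, 0, 0, 0, 0, 20],
  [0, 0, 0, 0, 0, 0, 20],
])

```text
time: 5.7
tcp_pos: [0.4269, 0.3297, 0.1475]
tcp_rot: [-0.0, 0.449, 0.894, -0.0]
ft_force: [-5.5, -4.0, 8.7]
width: 0.376
grasp_force: 59.1
```

send_rows([
  [0, 0, 0, 0, 0, -0.06, 20],
  [0, 0, 0, 0, 0, -0.12, 20],
  [0, 0, 0, 0, 0, -0.18, 20],
  [0, 0, 0, 0, 0, -0.22, 20],
  [0, 0, 0, 0, 0, -0.22, 20],
])

```text
time: 6.2
tcp_pos: [0.4275, 0.3306, 0.1691]
tcp_rot: [-0.0, 0.449, 0.894, 0.001]
ft_force: [-4.5, -0.2, 0.3]
width: 0.378
grasp_force: 62.3
```

```bash
python3 - <<'E'
import numpy as np
x=np.array([-.597,.802]);y=np.array([.802,.597])
f=lambda a:.085*np.array([np.cos(np.radians(a)),np.sin(np.radians(a))])
for lo,hi in((150.8,132),(132,112),(112,92),(92,78)):
    print(lo,hi,[( round(10*((f(a)-f(lo))@x),3),round(10*((f(a)-f(lo))@y),3)) for a in np.linspace(lo,hi,6)[1:]])
E
```

```text
150.8 132 [(np.float64(0.021), np.float64(0.052)), (np.float64(0.039), np.float64(0.104)), (np.float64(0.053), np.float64(0.158)), (np.float64(0.064), np.float64(0.213)), (np.float64(0.071), np.float64(0.268))]
132 112 [(np.float64(0.003), np.float64(0.059)), (np.float64(0.003), np.float64(0.119)), (np.float64(-0.002), np.float64(0.178)), (np.float64(-0.011), np.float64(0.236)), (np.float64(-0.024), np.float64(0.294))]
112 92 [(np.float64(-0.017), np.float64(0.057)), (np.float64(-0.038), np.float64(0.112)), (np.float64(-0.063), np.float64(0.166)), (np.float64(-0.091), np.float64(0.218)), (np.float64(-0.123), np.float64(0.268))]
92 78 [(np.float64(-0.024), np.float64(0.034)), (np.float64(-0.051), np.float64(0.066)), (np.float64(-0.078), np.float64(0.097)), (np.float64(-0.107), np.float64(0.127)), (np.float64(-0.138), np.float64(0.155))]
```

send_rows([
  [0, 0, 0, 0.021, 0.052, 0, 20],
  [0, 0, 0, 0.039, 0.104, 0, 20],
  [0, 0, 0, 0.053, 0.158, 0, 20],
  [0, 0, 0, 0.064, 0.213, 0, 20],
  [0, 0, 0, 0.071, 0.268, 0, 20],
])

```text
time: 6.7
tcp_pos: [0.4453, 0.3523, 0.168]
tcp_rot: [0.0, 0.449, 0.894, 0.0]
ft_force: [-3.0, -1.0, 0.5]
width: 0.373
grasp_force: 62.3
```

send_rows([
  [0, 0, 0, 0.003, 0.059, 0, 20],
  [0, 0, 0, 0.003, 0.119, 0, 20],
  [0, 0, 0, -0.002, 0.178, 0, 20],
  [0, 0, 0, -0.011, 0.236, 0, 20],
  [0, 0, 0, -0.024, 0.294, 0, 20],
])

```text
time: 7.2
tcp_pos: [0.4704, 0.3674, 0.1679]
tcp_rot: [0.0, 0.449, 0.894, -0.0]
ft_force: [-2.2, -2.3, 1.0]
width: 0.372
grasp_force: 62.3
```

send_rows([
  [0, 0, 0, -0.017, 0.057, 0, 20],
  [0, 0, 0, -0.038, 0.112, 0, 20],
  [0, 0, 0, -0.063, 0.166, 0, 20],
  [0, 0, 0, -0.091, 0.218, 0, 20],
  [0, 0, 0, -0.123, 0.268, 0, 20],
])

```text
time: 7.7
tcp_pos: [0.499, 0.3732, 0.1677]
tcp_rot: [0.0, 0.449, 0.894, -0.001]
ft_force: [-1.9, -5.0, 1.8]
width: 0.374
grasp_force: 62.3
```

```bash
python3 - <<'E'
from h import *
grab('scene','s2')
p=np.load('pics/s2.npz')['p'][120:330,150:430];cv2.imwrite('pics/c3.png',cv2.resize(p,(800,600))[:,:,::-1])
E
```

```text
(no output)
```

View pics/c3.png

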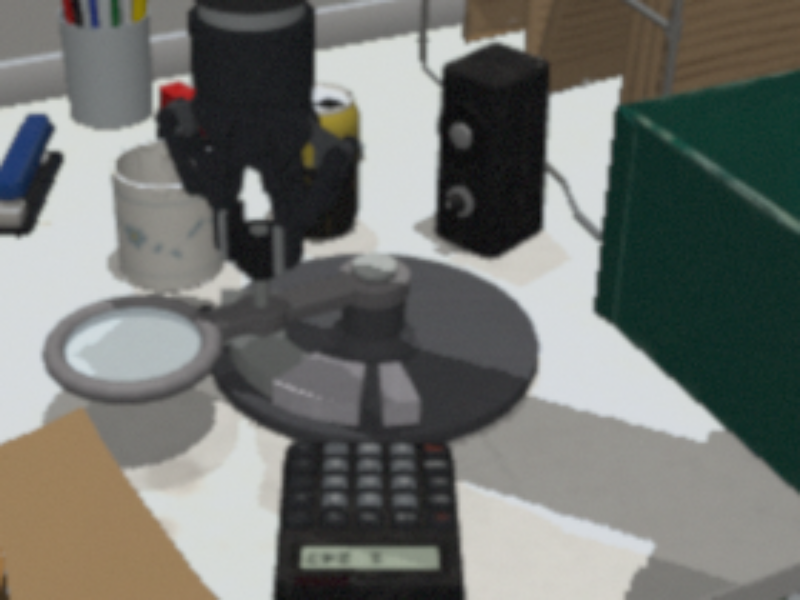

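The crop shows the arm swung out left, the knob (crop (262,245)) gripped and raised well above the bar, everything else standing. Going on towards the stop.

send_rows([
  [0, 0, 0, -0.024, 0.034, 0, 20],
  [0, 0, 0, -0.051, 0.066, 0, 20],
  [0, 0, 0, -0.078, 0.097, 0, 20],
  [0, 0, 0, -0.107, 0.127, 0, 20],
  [0, 0, 0, -0.107, 0.127, 0, 20],
])

```text
time: 8.25
tcp_pos: [0.5156, 0.3719, 0.1676]
tcp_rot: [0.0, 0.449, 0.893, -0.001]
ft_force: [0.4, -5.1, -0.5]
width: 0.376
grasp_force: 62.2
```

send_rows([
  [0, 0, 0, -0.014, 0.012, 0, 20],
  [0, 0, 0, -0.028, 0.023, 0, 20],
  [0, 0, 0, -0.042, 0.034, 0, 20],
  [0, 0, 0, -0.056, 0.045, 0, 20],
  [0, 0, 0, -0.063, 0.05, 0, 20],
])

```text
time: 8.75
tcp_pos: [0.5229, 0.3703, 0.1676]
tcp_rot: [-0.0, 0.449, 0.894, -0.0]
ft_force: [-2.9, -4.0, -1.0]
width: 0.374
grasp_force: 62.1
```

send_rows([
  [0, 0, 0, -0.008, 0.006, 0, 20],
  [0, 0, 0, -0.016, 0.012, 0, 20],
  [0, 0, 0, -0.024, 0.017, 0, 20],
  [0, 0, 0, -0.024, 0.017, 0, 20],
  [0, 0, 0, -0.024, 0.017, 0, 20],
])

```text
time: 9.25
tcp_pos: [0.5244, 0.3698, 0.1675]
tcp_rot: [-0.002, 0.448, 0.894, -0.001]
ft_force: [-7.2, -1.3, 0.6]
width: 0.373
grasp_force: 62.3
```

send_rows([
  [0, 0, 0, -0.006, 0.005, 0, 20],
  [0, 0, 0, -0.012, 0.01, 0, 20],
  [0, 0, 0, -0.012, 0.01, 0, 20],
  [0, 0, 0, -0.012, 0.01, 0, 20],
  [0, 0, 0, -0.012, 0.01, 0, 20],
])

```text
time: 9.75
tcp_pos: [0.5248, 0.3697, 0.1675]
tcp_rot: [-0.003, 0.448, 0.894, -0.001]
ft_force: [-11.4, -0.7, 2.5]
width: 0.374
grasp_force: 62.5
```

send_rows([
  [0, 0, 0, 0.01, -0.008, 0, 20],
  [0, 0, 0, 0.02, -0.016, 0, 20],
  [0, 0, 0, 0.032, -0.024, 0, 20],
  [0, 0, 0, 0.032, -0.024, 0, 20],
  [0, 0, 0, 0.032, -0.024, 0, 20],
])

```text
time: 10.25
tcp_pos: [0.5236, 0.3701, 0.1676]
tcp_rot: [0.0, 0.449, 0.894, -0.0]
ft_force: [-0.7, -5.1, -3.1]
width: 0.377
grasp_force: 61.9
```

send_rows([
  [0, 0, 0, 0.006, -0.004, 0, 20],
  [0, 0, 0, 0.006, -0.004, 0, 20],
  [0, 0, 0, 0.006, -0.004, 0.04, 20],
  [0, 0, 0, 0.006, -0.004, 0.08, 20],
  [0, 0, 0, 0.006, -0.004, 0.1, 20],
])

```text
time: 10.75
tcp_pos: [0.5232, 0.3703, 0.1585]
tcp_rot: [0.001, 0.449, 0.894, 0.0]
ft_force: [-2.4, -6.2, 6.0]
width: 0.374
grasp_force: 62.7
```

send_rows([
  [0, 0, 0, 0, 0, 0.04, 20],
  [0, 0, 0, 0, 0, 0.08, 20],
  [0, 0, 0, 0, 0, 0.12, 20],
  [0, 0, 0, 0, 0, 0.14, 20],
  [0, 0, 0, 0, 0, 0.14, 20],
])

```text
time: 11.25
tcp_pos: [0.5236, 0.3701, 0.1474]
tcp_rot: [0.002, 0.449, 0.893, 0.001]
ft_force: [-4.3, -10.1, 17.1]
width: 0.375
grasp_force: 64.0
```

send_rows([
  [0, 0, 0, 0, 0, 0.02, 20],
  [0, 0, 0, 0, 0, 0.03, 20],
  [0, 0, 0, 0, 0, 0.03, 20],
  [0, 0, 0, 0, 0, 0, 20],
  [0, 0, 0, 0, 0, 0, 20],
])

```text
time: 11.75
tcp_pos: [0.5236, 0.3701, 0.1474]
tcp_rot: [0.002, 0.449, 0.893, 0.001]
ft_force: [-4.5, -9.7, 17.1]
width: 0.372
grasp_force: 64.0
```

send_rows([
  [0, 0, 0, 0, 0, -0.04, 20],
  [0, 0, 0, 0, 0, -0.04, 60],
  [0, 0, 0, 0, 0, -0.04, 85],
  [0, 0, 0, 0, 0, -0.04, 85],
  [0, 0, 0, 0, 0, -0.04, 85],
])

```text
time: 12.25
tcp_pos: [0.5229, 0.3711, 0.1479]
tcp_rot: [-0.0, 0.449, 0.894, 0.0]
ft_force: [0.2, -0.6, -0.0]
width: 0.995
grasp_force: 0.0
```

send_rows([
  [0, 0, 0, 0, 0, 0, 85],
  [0, 0, 0, 0, 0, -0.2, 85],
  [0, 0, 0, 0, 0, -0.5, 85],
  [0, 0, 0, 0, 0, -0.9, 85],
  [0, 0, 0, 0, 0, -0.9, 85],
])

```text
time: 12.75
tcp_pos: [0.5243, 0.3718, 0.244]
tcp_rot: [0.002, 0.449, 0.894, 0.004]
ft_force: [0.6, 0.9, 0.7]
width: 0.998
grasp_force: 0.0
```

```bash
python3 - <<'E'
from h import *
p,d=grab('wrist','w3');print(env.get_state()['tcp_pos'],env.get_state()['width'])
# dark top of knob: heights 0.09-0.13 between the fingers
K=np.array(cam('wrist')['K'])
W=[(world('wrist',u,v,d[v,u],'w3')) for v in range(120,330,2) for u in range(200,360,2) if d[v,u]>0]
W=np.array(W);k=W[(W[:,2]>.08)&(W[:,2]<.13)];print(len(k),np.percentile(k,[2,50,90,98],axis=0).round(4))
E
```

```text
[0.52385455 0.37150377 0.24126431] 0.996085408878534
558 [[0.5091 0.355  0.0824]
 [0.5235 0.3717 0.101 ]
 [0.5357 0.3833 0.1023]
 [0.5395 0.3857 0.1031]]
```

View pics/w3.png

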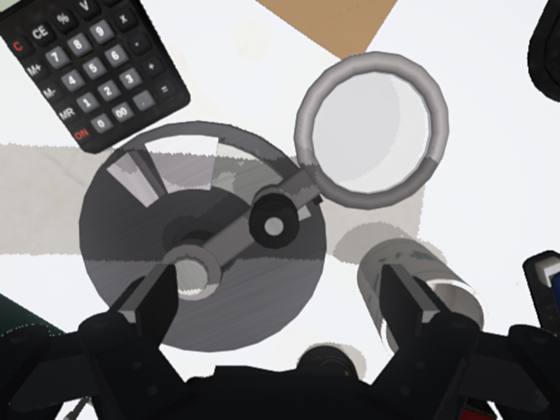

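The arm is parked at the stop, and the knob at (273,220) stands at z 0.101, the same as when home at the start. The lens at (372,130) is clear of the mug, and nothing is touched.

```bash
python3 -c "
from workcell import env
print(env.hand_in())"
```

```text
the job is handed in; nothing more can be done
None
```

The lens arm is swung to the parking stop (about 1.36 rad) and the pin is pushed home in the notch: the knob is back at its starting height. The gripper is clear, the calculator, can, mug and speaker were not touched, and the job was handed in at about 13 s; no verdict came back.

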